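Rack the sanding drums in reverse order

TASK

Move the three sanding drums from the dishes of the storage board to the empty dishes of the sander's board, in reverse order: the drum now nearest the robot goes to the far dish, the middle one to the middle dish, and the farthest one to the near dish. Stand each drum upright in the middle of its dish, let none fall over, and leave the glue bottle standing where it is.

Things in the scene. Friction and masses are not known exactly. Their poses are not given: they have to be found in the camera images.
- drum_small: the thinnest of three loose sanding drums: upright brown cylinder, 32 mm diameter, 75 mm tall, black rubber top with a steel washer and nut rising 8 mm more; about 70 g. Origin: centre of its underside, z up its axis; grip it across the diameter at any yaw. Starts in dish home_small, up to 9 mm off its middle, underside 20 mm above the table
- drum_medium: the middle-sized of three loose sanding drums: upright brown cylinder, 44 mm diameter, 75 mm tall, black rubber top with a steel washer and nut rising 8 mm more; about 130 g. Origin: centre of its underside, z up its axis; grip it across the diameter at any yaw. Starts in dish home_medium, up to 9 mm off its middle, underside 20 mm above the table
- drum_large: the thickest of three loose sanding drums: upright brown cylinder, 56 mm diameter, 75 mm tall, black rubber top with a steel washer and nut rising 8 mm more; about 200 g. Origin: centre of its underside, z up its axis; grip it across the diameter at any yaw. Starts in dish home_large, up to 9 mm off its middle, underside 20 mm above the table
- home_small: round brown wooden dish, 84 mm across (74 inside), rim 11 mm high, inner floor 5 mm above its underside; origin: centre of its underside, z up. Fixed on the storage board, one of a row of three 95 mm apart, whose order changes each time. drum_small stands in it at the start, so it marks that drum's old place in the row
- home_medium: round brown wooden dish, 84 mm across (74 inside), rim 11 mm high, inner floor 5 mm above its underside; origin: centre of its underside, z up. Fixed on the storage board, one of a row of three 95 mm apart, whose order changes each time. drum_medium stands in it at the start, so it marks that drum's old place in the row
- home_large: round brown wooden dish, 84 mm across (74 inside), rim 11 mm high, inner floor 5 mm above its underside; origin: centre of its underside, z up. Fixed on the storage board, one of a row of three 95 mm apart, whose order changes each time. drum_large stands in it at the start, so it marks that drum's old place in the row
- goal_a: round brown wooden dish, 84 mm across (74 inside), rim 11 mm high, inner floor 5 mm above its underside; origin: centre of its underside, z up. Fixed on the sander's board, one of a row of three 95 mm apart, whose order changes each time. Empty at the start; its letter does not tell its place. Board: plywood, 310 x 105 mm, 15 mm thick, fixed
- goal_b: round brown wooden dish, 84 mm across (74 inside), rim 11 mm high, inner floor 5 mm above its underside; origin: centre of its underside, z up. Fixed on the sander's board, one of a row of three 95 mm apart, whose order changes each time. Empty at the start; its letter does not tell its place. The boards lie left and right of the robot's middle, either way round
- goal_c: round brown wooden dish, 84 mm across (74 inside), rim 11 mm high, inner floor 5 mm above its underside; origin: centre of its underside, z up. Fixed on the sander's board, one of a row of three 95 mm apart, whose order changes each time. Empty at the start; its letter does not tell its place. Boards point away from the robot (+x) within 0.25 rad
- glue: bystander: loose white plastic glue bottle with orange cap standing between the boards, 48 mm diameter, 130 mm tall, 250 g; origin: centre of its underside. Between it and the robot also lie a cork sanding block (60 x 95 x 28 mm) and a white eraser (22 x 45 x 13 mm), no part of the job
Things that resemble listed ones, but are neither listed nor needed, are in the scene too. Leave any turquoise look-alike of the drum_medium alone.

How it is judged:
By the outcome, as a careful person would: the job done as asked, in the order asked, and still so for the second after the job is handed in, with the robot touching nothing.
It also fails if it takes over 96 s, if anything falls off the work surface, if the arm or the gripper's body presses on something with over 40 N, if the wrist force passes 120 N, or if a joint passes its speed limit or range.

ROBOT

A 6-joint arm with a two-finger parallel gripper is mounted at the origin on the work surface. World frame = base frame: x ahead of the robot, y to its left, z up, the work surface at z = 0. Lengths are in mm, angles in rad, forces in N, time in s.
With the tool pointing down it reaches from about 250 to 725 mm from the base axis. Payload 9.7 kg.
Tool frame: the origin (TCP) lies between the finger pads; the fingertips stand bot.tcp_to_tips ahead of it and the grasp point (between the pads) lies 6 mm ahead of it (bot.tcp_to_tips is the distance from the TCP to the fingertips, in mm); z points along the fingers, y is the direction in which the jaws open and shut (so a half turn about z gives the same grasp; the last joint's range is limited). The gripper opens to 85 mm and grips with 20 to 120 N. Pads are 22 mm wide; open, the fingers measure 114 mm over their backs; the gripper's body (76 mm by 85 mm) begins 54 mm behind the grasp point. The pads swing forward as they close: fully open they stand 13 mm farther back than shut.
Start: joints at [1.13, 0.087, 0.176, 1.66, 0, 1.571], TCP at [234.662, 497.424, 256.284] pointing down, gripper open.
Joint ranges: [-3.13, 3.13], [-0.85, 1.81], [-1.15, 1.24], [-2.2, 2.28], [-1.44, 1.52], [-3.14, 3.14]. Speed limits (rad/s): [2.22, 2.22, 2.57, 3.14, 3.14, 3.14].

INTERFACE

Orientations are given as a rotation vector (axis times angle).
In Python, from plant import bot, imaging, workorder gives the robot as it stands.
- The arm moves only by the tool play_rows, never from a script. Its argument "moves" is a list of rows, each a list of 7 numbers: the turn, a rotation vector about the tool's x, y, z in rad, then the shift along the tool's x, y, z in m, then the opening, from 0 (shut) to 1 (fully open). In form: [[wx, wy, wz, tx, ty, tz, fingers], ...]. A call has exactly 8 rows; each row shifts and turns the commanded pose from where the row before left it, along the tool's axes as they then stand; what a row does not reach is not made up. A row lasts 1/8 s, in which the tool goes at most 62.5 mm and 10.7 degrees, less where a joint would pass 70% of its speed; a pose out of reach is approached as far as the arm can. A call with a gripper value outside its range is refused whole. The fingers move at their own pace and stop on an object; "squeeze" is the grip in N (left out, the last holds). Time passes only in rows, so rows that do not move let the fingers close, or fill a call up. It gives the time, the measured TCP pose, the force and the opening at its end, in the units of the state.
- bot.get_obs(): the state, without advancing time (a new reading comes with each control period).
- imaging.get_image(name): name is "side" or "top" or "wrist"; returns a dict with "frame" (384x512x3 uint8, red, green, blue), "depth" (384x512 float32, mm along the optical axis (not along the pixel's ray), 0 where there is no reading), "intrinsics" (3x3 intrinsics, pixels), "R" (3x3) and "t" (3): a world point X has camera coordinates R X + t; the wrist camera has in their place "T_tool_cam" (4x4, takes a point from camera to tool coordinates, whose origin is the TCP and whose axes are the flange's). Camera axes: x right, y down, z forward; pixel columns grow to the right and rows downward; lengths in mm; the calibration is good to about 2 mm. A picture is of the moment at which its call begins: read the wrist's pose just before it.
- workorder.close_job(): hands the job in, once; it reports no verdict.
Trained networks look in a picture, given as the dict that the camera call returned (one of the last four; its "shot" number tells which), for a name from the list of things; names that differ only in an ending like _2 or _b are one class to them, and where a whole thing is asked for, a point or a joint stands for the part that bears it (a point fixed in the world has none). Each returns a list of dicts, best first, with "p" (0 to 1); they miss things now and then, are a little off and sometimes report something else, mostly with a low value. They report only what shows in the picture. A call takes as long as a camera call. They do not tell look-alikes from the thing itself.
- imaging.recognise(picture, label): "position" ([x, y, z] in mm, in world coordinates, good to about 4 mm: the middle of the surface that is visible of it).
- imaging.place_of(picture, label): "position" ([x, y, z] in mm, in world coordinates, good to about 4 mm: a listed point, or the origin of a listed thing).
The state is a dict: "time_s": time; "joints": joint angles; "dq": joint speeds; "joint_efforts": joint torques, N m; "eef_pos": TCP position; "orientation": TCP orientation; "contact_force": force on the tool from outside, world axes, zero at the start; "ft_torque": the same for the moment, N m; "finger_gap": opening from 0.0 (shut) to 1.0 (fully open).
Only numpy, scipy, OpenCV 4.12 (cv2) and the standard library are available. Lean on these libraries where they do the work, as an engineer would, in place of code of your own. Each camera call takes 0.05 s, during which the arm holds its last target.

## Working session

There is one attempt and no reset: what is moved stays moved. The work goes in short steps, Python scripts to look and compute and a tool call to move; the robot and the scene stay as the last step left them, time stands still between calls to the robot, and variables do not carry over. Pictures are saved under pics/ and viewed, and the job is handed in when it is done.

Besides the shell and the picture viewer there is one more tool, called after "Call:" by a JSON object that holds its "method" and its "body", one argument or row to a line. play_rows: Moves the arm, as the interface text tells. Its arguments: {"type":"object","properties":{"moves":{"type":"array"},"squeeze":{"type":"number"}},"required":["moves"]}

```bash
mkdir -p pics; ls; cat > h.py <<'E'
from plant import bot, imaging, workorder
import numpy as np, cv2
from scipy.spatial.transform import Rotation as Ro
def save(p,n,crop=None,s=1):
    f=p['frame'][:,:,::-1]
    if crop: f=f[crop[1]:crop[3],crop[0]:crop[2]]
    f=cv2.resize(f,None,fx=s,fy=s,interpolation=cv2.INTER_CUBIC); cv2.imwrite('pics/'+n+'.png',f)
def px(p,X):
    c=p['R']@np.array(X)+np.array(p['t']); u=p['intrinsics']@c; return np.round(u[:2]/u[2]).astype(int)
def cloud(p):
    d=p['depth'];K=np.array(p['intrinsics']);v,u=np.mgrid[:d.shape[0],:d.shape[1]]
    c=np.stack([(u-K[0,2])/K[0,0]*d,(v-K[1,2])/K[1,1]*d,d],-1)
    return (c-np.array(p['t']))@np.array(p['R'])
E
python3 - <<'E'
from h import *
np.set_printoptions(precision=1,suppress=True)
o=bot.get_obs();print(o['time_s'],o['eef_pos'],o['orientation'],o['finger_gap'],bot.tcp_to_tips)
for c in ['top','side']:
    p=imaging.get_image(c);save(p,c+'0',s=1.5)
    for n in ['drum_small','drum_medium','drum_large','home_small','goal_a','glue']:
        for r in imaging.place_of(p,n): print(c,n,round(r['p'],2),np.array(r['position']),px(p,r['position']))
E
```

```text
pics
0.0 [234.6 497.2 255.6] [-0.7 -3.1  0. ] 0.9974447761146326 25.0
top drum_small 0.63 [ 442.1 -215.9   17.4] [331 227]
top drum_medium 0.87 [ 632.1 -334.3    1.6] [373 158]
top drum_medium 0.67 [ 633.1 -220.7   23.9] [332 155]
top drum_medium 0.63 [650.9 -95.9  -0.3] [285 151]
top drum_large 0.56 [ 533.8 -219.6   21.3] [332 192]
top home_small 0.79 [ 437.4 -211.3   16.2] [329 229]
top goal_a 0.85 [638.8 239.3  16.8] [162 152]
top goal_a 0.81 [539.1 238.4  15.3] [160 188]
top goal_a 0.78 [449.4 232.4  18.6] [161 222]
top glue 0.55 [617.6 -12.   -2.1] [254 162]
top glue 0.38 [ 437.  -211.4   15. ] [329 229]
side drum_small 0.6 [ 444.9 -215.    17.1] [270 293]
side drum_small 0.38 [ 624.5 -226.2   15.5] [356 256]
side drum_small 0.16 [542.  236.9  17.2] [214 138]
side drum_medium 0.7 [649.1 -93.5   0.2] [325 212]
side drum_medium 0.67 [ 633.2 -223.3   19.5] [359 252]
side drum_medium 0.67 [ 632.3 -340.5   -0.1] [400 307]
side drum_medium 0.37 [ 441.5 -211.    14.9] [267 292]
side drum_large 0.66 [ 530.  -212.3   20.6] [310 270]
side home_small 0.75 [ 440.7 -207.9   11.6] [266 292]
side goal_a 0.93 [538.8 236.1  19.4] [213 138]
side goal_a 0.75 [639.6 239.3  11.9] [248 128]
side goal_a 0.61 [ 630.7 -222.5   20.7] [358 252]
side goal_a 0.57 [449.8 234.   13.7] [180 151]
side glue 0.72 [618.2 -12.1   2.2] [292 193]
```

View pics/top0.png

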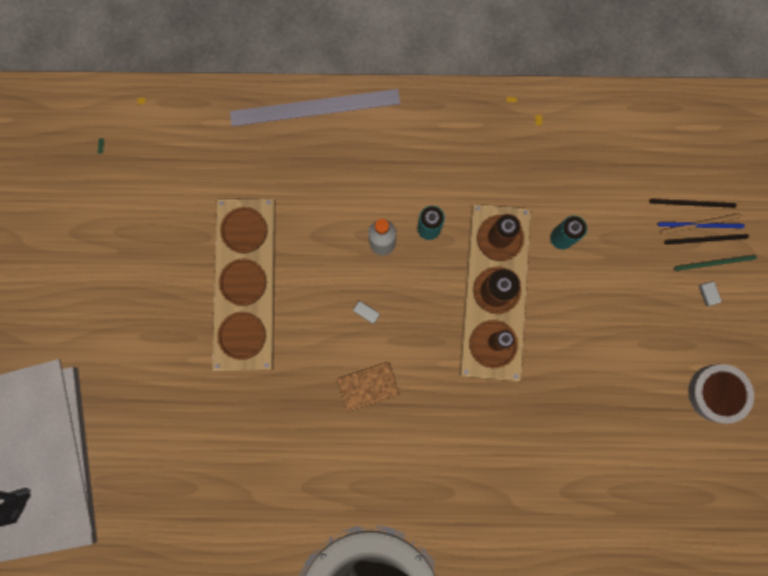

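View pics/side0.png

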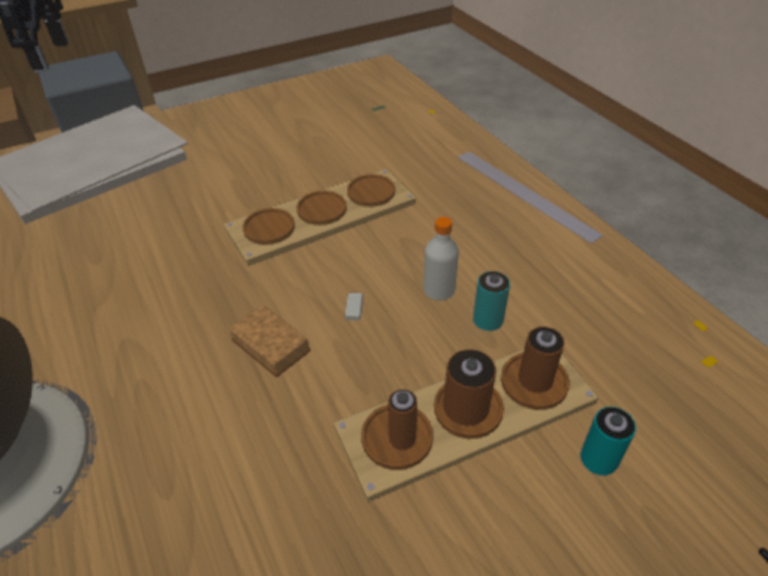

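The storage board is on the right in the top view (1.5x pixels): small drum near (503,341), large in the middle (500,287), brown medium far (507,230). The turquoise look-alikes stand at (431,220) and (568,232). The empty dishes are at (242,336), (243,283) and (244,230). Next I refine these positions from depth.

```bash
cat >> h.py <<'E'
from scipy.optimize import least_squares
def fitc(P,r,x0):
    return least_squares(lambda c:np.hypot(P[:,0]-c[0],P[:,1]-c[1])-r,x0,loss='soft_l1').x
E
python3 - <<'E'
from h import *
np.set_printoptions(precision=1,suppress=True)
for c in ['top','side']:
    p=imaging.get_image(c);W=cloud(p)
    save(p,c+'crop',(225,120,400,260) if c=='top' else (210,150,450,340),3.2 if c=='side' else 4)
    for n,g,r in [('small',(442,-214),16),('large',(532,-216),28),('medium',(633,-222),22)]:
        m=(abs(W[...,0]-g[0])<45)&(abs(W[...,1]-g[1])<45)
        z=W[m];top=z[(z[:,2]>86)];print(c,n,len(top),top.mean(0),np.median(top[:,2]),
          'mid-range',(top[:,:2].min(0)+top[:,:2].max(0))/2,np.ptp(top[:,:2],axis=0))
        sd=z[(z[:,2]>35)&(z[:,2]<85)]
        if len(sd)>20:print('  side fit',len(sd),fitc(sd,r,g))
    for g in [(449,233),(539,237),(639,239),(437,-211),(532,-216),(630,-222)]:
        m=(abs(W[...,0]-g[0])<55)&(abs(W[...,1]-g[1])<48)
        z=W[m];rim=z[(z[:,2]>23)&(z[:,2]<30)]
        rim=rim[np.abs(np.hypot(rim[:,0]-g[0],rim[:,1]-g[1])-39.5)<10]
        fl=z[(np.hypot(z[:,0]-g[0],z[:,1]-g[1])<30)]
        print(c,'dish',g,len(rim),fitc(rim,39.5,g) if len(rim)>5 else '','floor z',np.median(fl[:,2]))
    g=np.array([618,-12]);m=(abs(W[...,0]-g[0])<40)&(abs(W[...,1]-g[1])<40)&(W[...,2]>25)&(W[...,2]<80)
    print('glue',fitc(W[m],24,g))
E
```

```text
top small 140 [ 440.5 -214.1   97.7] 97.56318640801877 mid-range [ 440.3 -215.1] [29.6 31.1]
  side fit 44 [ 441.1 -215.9]
top large 408 [ 529.2 -213.7   96.8] 96.58739252614907 mid-range [ 529.3 -214.4] [54.  55.3]
  side fit 84 [ 530.4 -215. ]
top medium 249 [ 627.3 -221.8   96.8] 96.38888385898267 mid-range [ 628.6 -223. ] [44.1 43.3]
  side fit 91 [ 629.1 -223.4]
top dish (449, 233) 196 [445.2 230.2] floor z 20.707504993918484
top dish (539, 237) 189 [539.8 233.2] floor z 20.567308520014507
top dish (639, 239) 188 [634.5 235.6] floor z 20.532099394254374
top dish (437, -211) 193 [ 437.4 -209.4] floor z 23.486057188678444
top dish (532, -216) 149 [ 532.3 -217. ] floor z 95.92825670817712
top dish (630, -222) 152 [ 626.7 -223.9] floor z 90.42685287295839
glue [619.2 -13.5]
side small 302 [ 439.  -217.1   95.6] 95.27417386191296 mid-range [ 440.6 -214.1] [31.2 31.6]
  side fit 312 [ 441.2 -213.2]
side large 766 [ 527.5 -216.    94.6] 94.5527177772303 mid-range [ 529.1 -213.1] [54.8 55.7]
  side fit 537 [ 530.4 -212.5]
side medium 434 [ 625.3 -224.2   94.8] 94.7040468124901 mid-range [ 628.2 -222. ] [44.5 44.3]
  side fit 434 [ 629.2 -220.8]
side dish (449, 233) 148 [444.9 231.5] floor z 18.687877975338566
side dish (539, 237) 127 [539.4 234. ] floor z 18.756977386586456
side dish (639, 239) 113 [634.2 236.8] floor z 18.647593085598842
side dish (437, -211) 306 [ 436.9 -208. ] floor z 42.43823301743414
side dish (532, -216) 259 [ 531.8 -215.3] floor z 86.13891445886185
side dish (630, -222) 219 [ 626.1 -222.4] floor z 67.21216779966699
glue [619.  -11.2]
```

Call:
{"method": "play_rows", "body": {
  "moves": [
    [0,0,-0.147,0,0,0,1],
    [0,0,-0.147,0,0,0,1],
    [0,0,-0.147,0,0,0,1],
    [0,0,0,-0.02,-0.05,0,1],
    [0,0,0,-0.02,-0.05,0,1],
    [0,0,0,-0.02,-0.05,0,1],
    [0,0,0,-0.02,-0.05,0,1],
    [0,0,0,-0.02,-0.05,0,1]
  ],
  "squeeze": 50
}}

```text
time_s: 1.8
eef_pos: [335.0, 245.9, 256.5]
orientation: [-0.001, 3.141, 0.001]
contact_force: [0.5, 0.3, 0.1]
finger_gap: 0.998
```

```bash
cat > st.py <<'E'
from h import *
import sys
np.set_printoptions(precision=4,suppress=True)
o=bot.get_obs();R=Ro.from_rotvec(o['orientation'])
p=np.array(o['eef_pos']);print('t',o['time_s'],'pos',p,'q',np.array(o['joints']),'gap',o['finger_gap'],'F',o['contact_force'])
print(R.as_matrix())
if len(sys.argv)>1:
    T=np.array(list(map(float,sys.argv[1:4])));print('tool shift mm',R.inv().apply(T-p))
E
python3 st.py 440.7 -214.5 200
```

```text
t 1.8 pos [334.9961 245.8832 256.4564] q [ 0.6332 -0.2321 -0.1239  1.6782 -0.0001  0.6326] gap 0.9976924896513605 F [0.4811 0.2603 0.0828]
[[-1.     -0.0006  0.0006]
 [-0.0006  1.      0.0004]
 [-0.0006  0.0004 -1.    ]]
tool shift mm [-105.3767 -460.4724   56.3405]
```

Call:
{"method": "play_rows", "body": {
  "moves": [
    [0,0,0,-0.0132,-0.0576,0.004,1],
    [0,0,0,-0.0132,-0.0576,0.004,1],
    [0,0,0,-0.0132,-0.0576,0.004,1],
    [0,0,0,-0.0132,-0.0576,0.004,1],
    [0,0,0,-0.0132,-0.0576,0.004,1],
    [0,0,0,-0.0132,-0.0576,0.004,1],
    [0,0,0,-0.0132,-0.0576,0.004,1],
    [0,0,0,-0.0132,-0.0576,0.004,1]
  ]
}}

```text
time_s: 2.8
eef_pos: [440.5, -215.5, 224.4]
orientation: [0.0, 3.141, -0.0]
contact_force: [0.9, 0.4, -0.1]
finger_gap: 1.002
```

```bash
python3 st.py 440.7 -214.5 74; python3 - <<'E'
from h import *
p=imaging.get_image('wrist');save(p,'w1',s=1.5)
E
```

```text
t 2.8 pos [ 440.4788 -215.4929  224.4096] q [-0.4551 -0.0659 -0.04    1.5958  0.0002 -0.4549] gap 1.0024973782678566 F [ 0.9245  0.3728 -0.0749]
[[-1.      0.0002  0.0008]
 [ 0.0002  1.     -0.0002]
 [-0.0008 -0.0002 -1.    ]]
tool shift mm [ -0.0932   1.0303 150.4095]
```

View pics/w1.png

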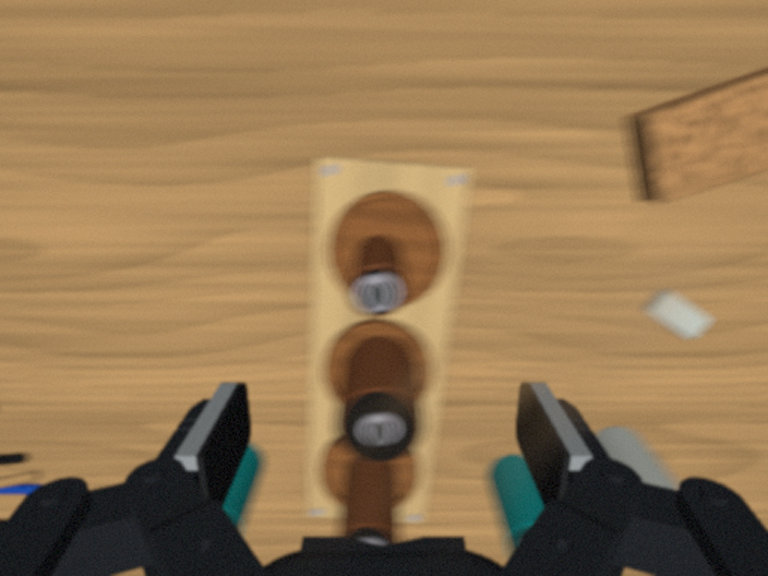

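View pics/topcrop.png

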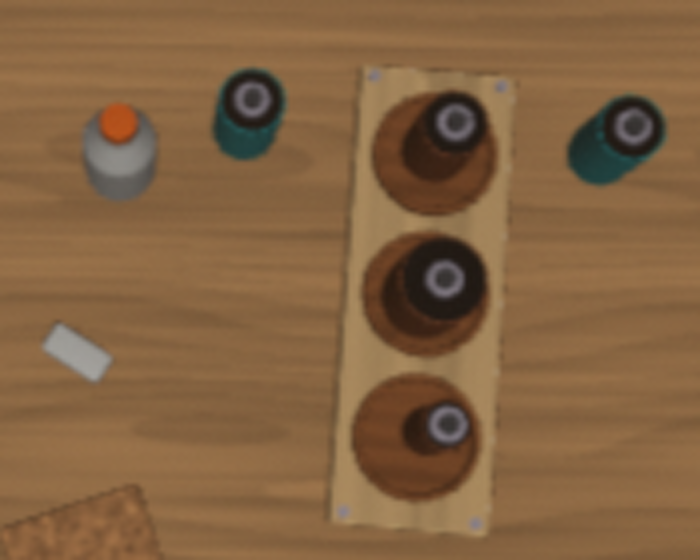

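The crop shows brown drums with black tops on the board: small at (447,425), large at (445,280), medium at (455,122). The two turquoise look-alikes, at (250,100) and (630,128), are off the board, so I leave them alone. I'm going down on the small drum.

Call:
{"method": "play_rows", "body": {
  "moves": [
    [0,0,0,0,0.001,0.04,1],
    [0,0,0,0,0,0.04,1],
    [0,0,0,0,0,0.035,1],
    [0,0,0,0,0,0.02,1],
    [0,0,0,0,0,0.015,1],
    [0,0,0,0,0,0,1],
    [0,0,0,0,0,0,0.6],
    [0,0,0,0,0,0,0.5]
  ],
  "squeeze": 40
}}

```text
time_s: 3.85
eef_pos: [440.9, -212.5, 75.3]
orientation: [-0.0, 3.14, -0.001]
contact_force: [0.1, -0.2, 0.2]
finger_gap: 0.603
```

Call:
{"method": "play_rows", "body": {
  "moves": [
    [0,0,0,0,0,0,0.4],
    [0,0,0,0,0,0,0.3],
    [0,0,0,0,0,0,0.2],
    [0,0,0,0,0,0,0.1],
    [0,0,0,0,0,0,0],
    [0,0,0,0,0,0,0],
    [0,0,0,0,0,0,0],
    [0,0,0,0,0,0,0]
  ],
  "squeeze": 40
}}

```text
time_s: 4.85
eef_pos: [440.7, -212.5, 74.9]
orientation: [-0.0, 3.141, -0.001]
contact_force: [-1.1, 0.1, 4.7]
finger_gap: 0.365
```

```bash
python3 st.py 440.7 -214.5 74
```

```text
t 4.85 pos [ 440.7036 -212.4786   74.8972] q [-0.4493 -0.0511 -0.3147  1.3061  0.     -0.4494] gap 0.36469290181585995 F [-1.0756  0.0729  4.6558]
[[-1.     -0.0001  0.0009]
 [-0.0001  1.     -0.0004]
 [-0.0009 -0.0004 -1.    ]]
tool shift mm [ 0.0047 -2.021   0.898 ]
```

Call:
{"method": "play_rows", "body": {
  "moves": [
    [0,0,0,0,0,-0.02,0],
    [0,0,0,0,0,-0.04,0],
    [0,0,0,0,0,-0.045,0],
    [0,0,0,-0.0215,0.05,-0.01,0],
    [0,0,0,-0.0215,0.05,0,0],
    [0,0,0,-0.0215,0.05,0,0],
    [0,0,0,-0.0215,0.05,0,0],
    [0,0,0,-0.0215,0.05,0,0]
  ]
}}

```text
time_s: 5.85
eef_pos: [548.2, 39.5, 189.0]
orientation: [0.0, -3.141, 0.0]
contact_force: [0.6, -0.9, -0.6]
finger_gap: 0.363
```

Call:
{"method": "play_rows", "body": {
  "moves": [
    [0,0,0,-0.0215,0.05,0,0],
    [0,0,0,-0.0215,0.05,0,0],
    [0,0,0,-0.0215,0.05,0,0],
    [0,0,0,-0.0215,0.0487,0,0],
    [0,0,0,0,0,0,0],
    [0,0,0,0,0,0,0],
    [0,0,0,0,0,0,0],
    [0,0,0,0,0,0,0]
  ]
}}

```text
time_s: 6.85
eef_pos: [633.8, 235.4, 190.0]
orientation: [0.002, 3.141, 0.0]
contact_force: [-0.5, -0.4, -0.2]
finger_gap: 0.365
```

```bash
python3 st.py 634.3 236.2 75.5; python3 - <<'E'
from h import *
p=imaging.get_image('side');save(p,'s2',(150,50,420,320),2.2);W=cloud(p)
E
```

```text
t 6.85 pos [633.7541 235.3705 189.9886] q [ 0.3556  0.3846  0.4015  1.5869 -0.      0.3567] gap 0.3647933717287383 F [-0.5214 -0.37   -0.1658]
[[-1.      0.001   0.0007]
 [ 0.001   1.      0.0002]
 [-0.0007  0.0002 -1.    ]]
tool shift mm [ -0.4599   0.8023 114.4892]
```

View pics/s2.png

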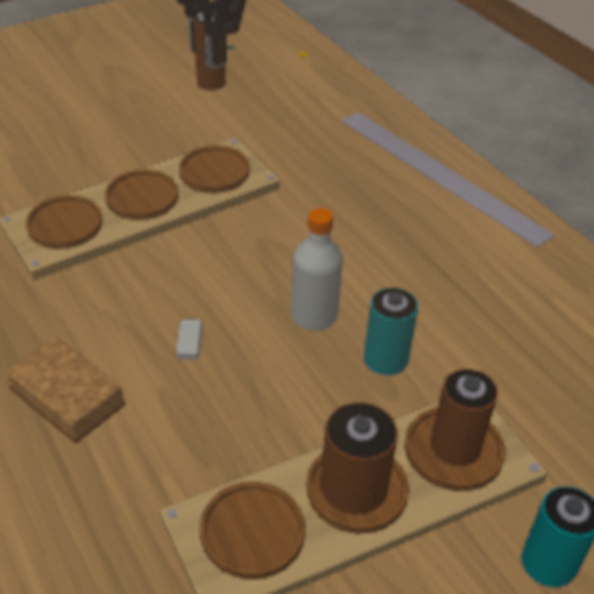

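The small drum hangs upright in the jaws at (210,60), over the far dish, and the glue bottle still stands at (317,280). I'm lowering it.

Call:
{"method": "play_rows", "body": {
  "moves": [
    [0,0,0,-0.0005,0.001,0.035,0],
    [0,0,0,0,0,0.035,0],
    [0,0,0,0,0,0.025,0],
    [0,0,0,0,0,0.01,0],
    [0,0,0,0,0,0.005,0],
    [0,0,0,0,0,0.002,0],
    [0,0,0,0,0,0.001,0],
    [0,0,0,0,0,0,0]
  ]
}}

```text
time_s: 7.9
eef_pos: [634.6, 237.5, 76.8]
orientation: [-0.0, 3.141, 0.0]
contact_force: [-0.3, 0.1, -1.2]
finger_gap: 0.366
```

```bash
python3 st.py 634.3 236.2 75
```

```text
t 7.9 pos [634.5713 237.5137  76.8472] q [ 0.3582  0.3945  0.1965  1.3719 -0.      0.3579] gap 0.365573868285244 F [-0.2675  0.1218 -1.1516]
[[-1.     -0.0002  0.0008]
 [-0.0002  1.      0.0003]
 [-0.0008  0.0003 -1.    ]]
tool shift mm [ 0.2731 -1.3141  1.8466]
```

Call:
{"method": "play_rows", "body": {
  "moves": [
    [0,0,0,0,-0.001,0.0005,0],
    [0,0,0,0,0,0.0005,0],
    [0,0,0,0,0,0.0005,0],
    [0,0,0,0,0,0,0],
    [0,0,0,0,0,0,0],
    [0,0,0,0,0,0,0],
    [0,0,0,0,0,0,0],
    [0,0,0,0,0,0,0]
  ]
}}

```text
time_s: 8.9
eef_pos: [634.4, 236.4, 75.0]
orientation: [-0.0, 3.141, 0.0]
contact_force: [-0.5, -1.3, 2.7]
finger_gap: 0.363
```

Contact is felt (Fz +2.7), so I open gently and retreat.

Call:
{"method": "play_rows", "body": {
  "moves": [
    [0,0,0,0,0,0,0.38],
    [0,0,0,0,0,0,0.42],
    [0,0,0,0,0,0,0.5],
    [0,0,0,0,0,0,0.65],
    [0,0,0,0,0,0,0.8],
    [0,0,0,0,0,0,1],
    [0,0,0,0,0,0,1],
    [0,0,0,0,0,0,1]
  ]
}}

```text
time_s: 9.9
eef_pos: [634.3, 236.4, 74.8]
orientation: [-0.0, 3.142, 0.0]
contact_force: [0.8, -0.9, -0.6]
finger_gap: 1.002
```

Call:
{"method": "play_rows", "body": {
  "moves": [
    [0,0,0,0,0,-0.02,1],
    [0,0,0,0,0,-0.04,1],
    [0,0,0,0,0,-0.05,1],
    [0,0,0,0.0104,-0.05,-0.01,1],
    [0,0,0,0.0117,-0.05,0,1],
    [0,0,0,0.0117,-0.05,0,1],
    [0,0,0,0.0117,-0.05,0,1],
    [0,0,0,0.0117,-0.05,0,1]
  ]
}}

```text
time_s: 10.9
eef_pos: [576.7, -15.1, 196.6]
orientation: [-0.0, 3.14, -0.0]
contact_force: [0.6, -0.4, -0.2]
finger_gap: 0.999
```

```bash
python3 st.py 529.8 -213.7 200;  python3 - <<'E'
from h import *
p=imaging.get_image('side');save(p,'s3',(150,50,420,320),2.2);W=cloud(p)
z=W[(abs(W[...,0]-634)<35)&(abs(W[...,1]-236)<35)]
s=z[(z[:,2]>35)&(z[:,2]<85)];print(len(s),fitc(s,16,(634,236)),z[:,2].max())
E
```

```text
t 10.9 pos [576.7483 -15.1321 196.6333] q [-0.0262  0.1353  0.1133  1.5468 -0.     -0.0265] gap 0.998706045785669 F [ 0.5949 -0.4443 -0.2277]
[[-1.     -0.0003  0.002 ]
 [-0.0003  1.     -0.0001]
 [-0.002  -0.0001 -1.    ]]
tool shift mm [  47.0003 -198.5543   -3.4448]
207 [634.78246319 236.52056837] 103.13667740724885
```

View pics/s3.png

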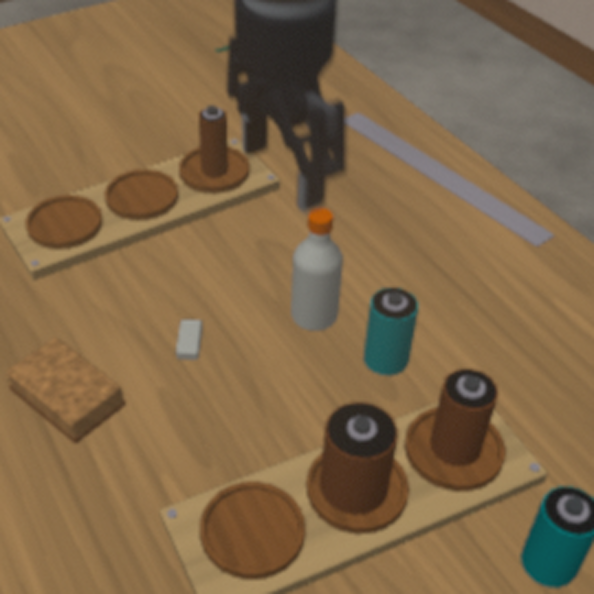

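The small drum stands centred in the far dish at (213,140), and the glue bottle is untouched. Next is the large drum.

Call:
{"method": "play_rows", "body": {
  "moves": [
    [0,0,0,0.0117,-0.05,0,1],
    [0,0,0,0.0117,-0.05,0,1],
    [0,0,0,0.0117,-0.05,0,1],
    [0,0,0,0.0117,-0.0485,0,1],
    [0,0,0,0,0,0,1],
    [0,0,0,0,0,0,1],
    [0,0,0,0,0,0,1],
    [0,0,0,0,0,0,1]
  ]
}}

```text
time_s: 11.95
eef_pos: [530.7, -211.2, 195.0]
orientation: [-0.003, 3.141, -0.0]
contact_force: [-0.4, 0.3, -0.4]
finger_gap: 0.999
```

```bash
python3 st.py 529.8 -213.7 75;  python3 - <<'E'
from h import *
p=imaging.get_image('side');W=cloud(p)
for g,r in [((530,-213),28),((629,-221),22)]:
    z=W[(abs(W[...,0]-g[0])<35)&(abs(W[...,1]-g[1])<35)]
    s=z[(z[:,2]>35)&(z[:,2]<85)];print(len(s),fitc(s,r,g))
E
```

```text
t 11.95 pos [ 530.7306 -211.1914  194.9931] q [-0.3787  0.123   0.0966  1.5442  0.     -0.3804] gap 0.9990726717449958 F [-0.3954  0.307  -0.4082]
[[-1.     -0.0017  0.0002]
 [-0.0017  1.     -0.    ]
 [-0.0002 -0.     -1.    ]]
tool shift mm [  0.9564  -2.5044 119.993 ]
541 [ 530.53806306 -212.46981639]
433 [ 629.15966468 -220.80159448]
```

Call:
{"method": "play_rows", "body": {
  "moves": [
    [0,0,0,0.0005,-0.002,0.035,1],
    [0,0,0,0,0,0.035,1],
    [0,0,0,0,0,0.03,1],
    [0,0,0,0,0,0.015,1],
    [0,0,0,0,0,0.005,1],
    [0,0,0,0,0,0,1],
    [0,0,0,0,0,0,0.9],
    [0,0,0,0,0,0,0.8]
  ],
  "squeeze": 50
}}

```text
time_s: 13.0
eef_pos: [530.3, -214.3, 75.6]
orientation: [-0.0, 3.14, -0.001]
contact_force: [-1.4, -0.1, 0.0]
finger_gap: 0.804
```

Call:
{"method": "play_rows", "body": {
  "moves": [
    [0,0,0,0,0,0,0.7],
    [0,0,0,0,0,0,0.6],
    [0,0,0,0,0,0,0.5],
    [0,0,0,0,0,0,0.3],
    [0,0,0,0,0,0,0],
    [0,0,0,0,0,0,0],
    [0,0,0,0,0,0,0],
    [0,0,0,0,0,0,0]
  ],
  "squeeze": 50
}}

```text
time_s: 14.0
eef_pos: [530.2, -214.2, 75.4]
orientation: [-0.0, 3.141, -0.0]
contact_force: [-0.2, 0.6, 5.2]
finger_gap: 0.649
```

```bash
python3 st.py 539.6 233.6 75
```

```text
t 14.0 pos [ 530.1999 -214.1758   75.3909] q [-0.384   0.1441 -0.1112  1.3146  0.0001 -0.3842] gap 0.6490582449565657 F [-0.1505  0.6334  5.2409]
[[-1.     -0.0002  0.0009]
 [-0.0002  1.     -0.0003]
 [-0.0009 -0.0003 -1.    ]]
tool shift mm [ -9.51   447.7736   0.277 ]
```

Call:
{"method": "play_rows", "body": {
  "moves": [
    [0,0,0,0,0,-0.02,0],
    [0,0,0,0,0,-0.04,0],
    [0,0,0,0,0,-0.045,0],
    [0,0,0,-0.001,0.05,-0.015,0],
    [0,0,0,-0.001,0.05,0,0],
    [0,0,0,-0.001,0.05,0,0],
    [0,0,0,-0.001,0.05,0,0],
    [0,0,0,-0.001,0.05,0,0]
  ]
}}

```text
time_s: 15.0
eef_pos: [534.4, 37.4, 194.2]
orientation: [0.0, -3.141, 0.0]
contact_force: [1.4, -0.3, -2.7]
finger_gap: 0.644
```

Call:
{"method": "play_rows", "body": {
  "moves": [
    [0,0,0,-0.001,0.05,0,0],
    [0,0,0,-0.001,0.05,0,0],
    [0,0,0,-0.001,0.05,0,0],
    [0,0,0,-0.0015,0.0478,0,0],
    [0,0,0,0,0,0,0],
    [0,0,0,0,0,0,0],
    [0,0,0,0,0,0,0],
    [0,0,0,0,0,0,0]
  ]
}}

```text
time_s: 16.0
eef_pos: [539.5, 232.7, 194.9]
orientation: [0.002, 3.141, 0.0]
contact_force: [-0.7, -0.3, -1.6]
finger_gap: 0.639
```

```bash
python3 st.py 539.6 233.6 76; python3 - <<'E'
from h import *
p=imaging.get_image('side');save(p,'s4',(150,50,420,320),2.2)
E
```

```text
t 16.0 pos [539.4778 232.7256 194.9489] q [ 0.4073  0.1626  0.1406  1.5486 -0.0001  0.4085] gap 0.6385378605332066 F [-0.7327 -0.2511 -1.567 ]
[[-1.      0.0012  0.0002]
 [ 0.0012  1.      0.    ]
 [-0.0002  0.     -1.    ]]
tool shift mm [ -0.0972   0.8729 118.9489]
```

View pics/s4.png

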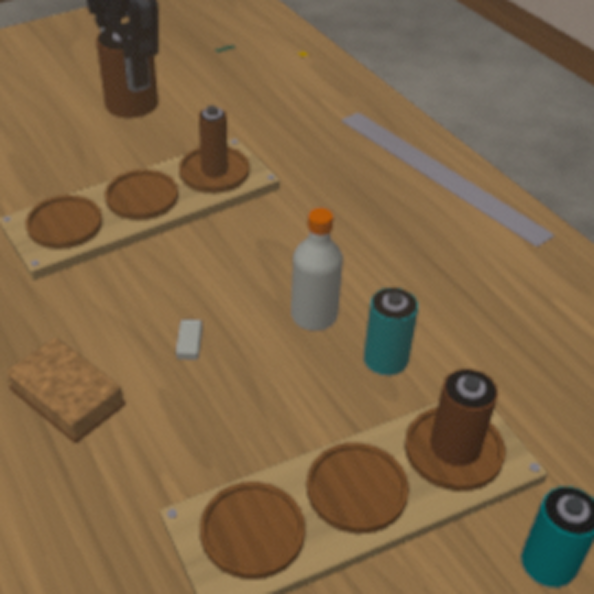

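The large drum is held upright at (128,75), above the middle dish. I'm lowering it.

Call:
{"method": "play_rows", "body": {
  "moves": [
    [0,0,0,0,0,0.035,0],
    [0,0,0,0,0,0.035,0],
    [0,0,0,0,0,0.03,0],
    [0,0,0,0,0,0.01,0],
    [0,0,0,0,0,0.006,0],
    [0,0,0,0,0,0.001,0],
    [0,0,0,0,0,0.001,0],
    [0,0,0,0,0,0,0]
  ]
}}

```text
time_s: 17.05
eef_pos: [539.6, 233.8, 77.4]
orientation: [-0.0, 3.141, 0.001]
contact_force: [0.0, 0.3, -2.2]
finger_gap: 0.644
```

```bash
python3 st.py 539.6 233.6 75.4
```

```text
t 17.05 pos [539.6027 233.8131  77.4387] q [ 0.4089  0.1813 -0.065   1.3235 -0.      0.4087] gap 0.6439082100606345 F [ 0.0391  0.2573 -2.1922]
[[-1.     -0.0002  0.0009]
 [-0.0002  1.      0.0004]
 [-0.0009  0.0004 -1.    ]]
tool shift mm [ 0.0046 -0.2139  2.0387]
```

Call:
{"method": "play_rows", "body": {
  "moves": [
    [0,0,0,0,0,0.0005,0],
    [0,0,0,0,0,0.0005,0],
    [0,0,0,0,0,0.0005,0],
    [0,0,0,0,0,0.0004,0],
    [0,0,0,0,0,0,0],
    [0,0,0,0,0,0,0],
    [0,0,0,0,0,0,0],
    [0,0,0,0,0,0,0]
  ]
}}

```text
time_s: 18.05
eef_pos: [539.3, 233.7, 75.4]
orientation: [-0.0, 3.141, 0.0]
contact_force: [-3.3, -0.6, 5.0]
finger_gap: 0.646
```

Call:
{"method": "play_rows", "body": {
  "moves": [
    [0,0,0,0,0,0,0.66],
    [0,0,0,0,0,0,0.7],
    [0,0,0,0,0,0,0.78],
    [0,0,0,0,0,0,0.88],
    [0,0,0,0,0,0,1],
    [0,0,0,0,0,0,1],
    [0,0,0,0,0,0,1],
    [0,0,0,0,0,0,1]
  ]
}}

```text
time_s: 19.05
eef_pos: [539.3, 233.7, 74.9]
orientation: [-0.0, 3.142, 0.0]
contact_force: [-0.2, -1.2, 0.5]
finger_gap: 0.997
```

Call:
{"method": "play_rows", "body": {
  "moves": [
    [0,0,0,0,0,-0.02,1],
    [0,0,0,0,0,-0.04,1],
    [0,0,0,0,0,-0.05,1],
    [0,0,0,0,-0.05,-0.02,1],
    [0,0,0,0,-0.05,0,1],
    [0,0,0,0,-0.05,0,1],
    [0,0,0,0,-0.05,0,1],
    [0,0,0,0,-0.05,0,1]
  ]
}}

```text
time_s: 20.05
eef_pos: [539.2, -17.9, 205.1]
orientation: [-0.0, 3.141, -0.0]
contact_force: [0.1, -0.2, 0.1]
finger_gap: 1.004
```

Call:
{"method": "play_rows", "body": {
  "moves": [
    [0,0,0,0,-0.05,0,1],
    [0,0,0,0,-0.05,0,1],
    [0,0,0,-0.03,-0.05,0,1],
    [0,0,0,-0.03,-0.05,0,1],
    [0,0,0,-0.0295,-0.004,0,1],
    [0,0,0,0,0,0,1],
    [0,0,0,0,0,0,1],
    [0,0,0,0,0,0,1]
  ]
}}

```text
time_s: 21.05
eef_pos: [628.4, -219.8, 205.5]
orientation: [-0.001, 3.141, -0.0]
contact_force: [-0.6, -0.7, -0.2]
finger_gap: 1.001
```

```bash
python3 st.py 628.9 -221.8 75;  python3 - <<'E'
from h import *
p=imaging.get_image('side');save(p,'s5',(150,50,420,320),2.2);W=cloud(p)
for g,r in [((540,233.6),28),((634,236),16)]:
    z=W[(abs(W[...,0]-g[0])<35)&(abs(W[...,1]-g[1])<35)]
    s=z[(z[:,2]>35)&(z[:,2]<85)];print(len(s),fitc(s,r,g),z[:,2].max())
E
```

```text
t 21.05 pos [ 628.4023 -219.8131  205.5308] q [-0.3365  0.3615  0.4017  1.6104 -0.     -0.3371] gap 1.0007698369952216 F [-0.6204 -0.6671 -0.2155]
[[-1.     -0.0006  0.0005]
 [-0.0006  1.     -0.0002]
 [-0.0005 -0.0002 -1.    ]]
tool shift mm [ -0.434   -1.9649 130.5313]
390 [539.61462679 233.90878388] 103.76416804811663
209 [634.87004263 236.25154984] 103.3492419745516
```

View pics/s5.png

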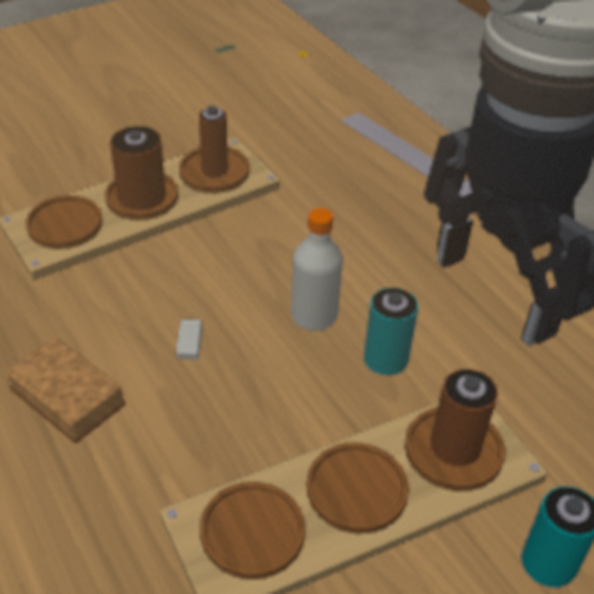

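Both placed drums stand centred at (137,165) and (213,140). I'm going down on the brown medium drum at (465,415).

Call:
{"method": "play_rows", "body": {
  "moves": [
    [0,0,0,-0.0005,-0.001,0.04,1],
    [0,0,0,0,0,0.04,1],
    [0,0,0,0,0,0.03,1],
    [0,0,0,0,0,0.015,1],
    [0,0,0,0,0,0.005,1],
    [0,0,0,0,0,0,1],
    [0,0,0,0,0,0,0.9],
    [0,0,0,0,0,0,0.7]
  ],
  "squeeze": 45
}}

```text
time_s: 22.1
eef_pos: [629.8, -221.4, 75.8]
orientation: [-0.0, 3.14, -0.001]
contact_force: [0.3, -0.2, -0.7]
finger_gap: 0.714
```

Call:
{"method": "play_rows", "body": {
  "moves": [
    [0,0,0,0,0,0,0.6],
    [0,0,0,0,0,0,0.5],
    [0,0,0,0,0,0,0.4],
    [0,0,0,0,0,0,0.2],
    [0,0,0,0,0,0,0],
    [0,0,0,0,0,0,0],
    [0,0,0,0,0,0,0],
    [0,0,0,0,0,0,0]
  ],
  "squeeze": 45
}}

```text
time_s: 23.1
eef_pos: [629.6, -221.3, 75.3]
orientation: [-0.0, 3.141, -0.0]
contact_force: [-1.0, 1.1, 4.9]
finger_gap: 0.505
```

```bash
python3 st.py 445 230.8 75
```

```text
t 23.1 pos [ 629.5647 -221.3445   75.2991] q [-0.3381  0.3703  0.1619  1.3618  0.     -0.3383] gap 0.5053517893246221 F [-0.9826  1.0562  4.9308]
[[-1.     -0.0002  0.0006]
 [-0.0002  1.     -0.0002]
 [-0.0006 -0.0002 -1.    ]]
tool shift mm [184.4587 452.1878   0.0983]
```

Call:
{"method": "play_rows", "body": {
  "moves": [
    [0,0,0,0,0,-0.02,0],
    [0,0,0,0,0,-0.04,0],
    [0,0,0,0,0,-0.045,0],
    [0,0,0,0.03,0.04,-0.015,0],
    [0,0,0,0.03,0.05,0,0],
    [0,0,0,0.03,0.05,0,0],
    [0,0,0,0.03,0.05,0,0],
    [0,0,0,0.03,0.05,0,0]
  ]
}}

```text
time_s: 24.1
eef_pos: [478.1, 20.0, 195.8]
orientation: [0.0, 3.141, 0.0]
contact_force: [0.6, 0.1, -0.8]
finger_gap: 0.505
```

Call:
{"method": "play_rows", "body": {
  "moves": [
    [0,0,0,0.01,0.05,0,0],
    [0,0,0,0.01,0.05,0,0],
    [0,0,0,0.01,0.05,0,0],
    [0,0,0,0.004,0.05,0,0],
    [0,0,0,0,0.012,0,0],
    [0,0,0,0,0,0,0],
    [0,0,0,0,0,0,0],
    [0,0,0,0,0,0,0]
  ]
}}

```text
time_s: 25.1
eef_pos: [445.6, 229.6, 195.1]
orientation: [0.002, 3.141, -0.0]
contact_force: [0.5, 0.7, -0.7]
finger_gap: 0.505
```

```bash
python3 st.py 445.5 230.8 76
```

```text
t 25.1 pos [445.5711 229.5946 195.1067] q [ 0.4759 -0.044  -0.0756  1.5391 -0.0002  0.4772] gap 0.5048425621723762 F [ 0.5118  0.6592 -0.695 ]
[[-1.      0.0014  0.0002]
 [ 0.0014  1.     -0.0001]
 [-0.0002 -0.0001 -1.    ]]
tool shift mm [  0.0945   1.2168 119.1066]
```

Call:
{"method": "play_rows", "body": {
  "moves": [
    [0,0,0,0,0,0.035,0],
    [0,0,0,0,0,0.035,0],
    [0,0,0,0,0,0.03,0],
    [0,0,0,0,0,0.01,0],
    [0,0,0,0,0,0.006,0],
    [0,0,0,0,0,0.001,0],
    [0,0,0,0,0,0.001,0],
    [0,0,0,0,0,0,0]
  ]
}}

```text
time_s: 26.1
eef_pos: [445.6, 230.8, 77.5]
orientation: [-0.0, 3.141, 0.001]
contact_force: [-0.2, 0.1, -0.8]
finger_gap: 0.505
```

Call:
{"method": "play_rows", "body": {
  "moves": [
    [0,0,0,0,0,0.0005,0],
    [0,0,0,0,0,0.0005,0],
    [0,0,0,0,0,0.0005,0],
    [0,0,0,0,0,0,0],
    [0,0,0,0,0,0,0],
    [0,0,0,0,0,0,0],
    [0,0,0,0,0,0,0],
    [0,0,0,0,0,0,0]
  ]
}}

```text
time_s: 27.1
eef_pos: [445.3, 230.6, 75.4]
orientation: [-0.0, 3.142, -0.0]
contact_force: [0.3, -0.8, -1.6]
finger_gap: 0.504
```

Call:
{"method": "play_rows", "body": {
  "moves": [
    [0,0,0,0,0,0.0004,0],
    [0,0,0,0,0,0.0003,0],
    [0,0,0,0,0,0,0],
    [0,0,0,0,0,0,0],
    [0,0,0,0,0,0,0],
    [0,0,0,0,0,0,0],
    [0,0,0,0,0,0,0],
    [0,0,0,0,0,0,0]
  ]
}}

```text
time_s: 28.1
eef_pos: [445.4, 230.7, 75.3]
orientation: [-0.0, 3.141, 0.0]
contact_force: [-2.0, -0.4, 4.9]
finger_gap: 0.501
```

Call:
{"method": "play_rows", "body": {
  "moves": [
    [0,0,0,0,0,0,0.52],
    [0,0,0,0,0,0,0.56],
    [0,0,0,0,0,0,0.64],
    [0,0,0,0,0,0,0.75],
    [0,0,0,0,0,0,0.9],
    [0,0,0,0,0,0,1],
    [0,0,0,0,0,0,1],
    [0,0,0,0,0,0,1]
  ]
}}

```text
time_s: 29.1
eef_pos: [445.3, 230.7, 74.7]
orientation: [-0.0, 3.142, -0.0]
contact_force: [-0.5, -0.4, -0.1]
finger_gap: 1.001
```

Call:
{"method": "play_rows", "body": {
  "moves": [
    [0,0,0,0,0,-0.02,1],
    [0,0,0,0,0,-0.04,1],
    [0,0,0,0,0,-0.05,1],
    [0,0,0,0,-0.05,-0.02,1],
    [0,0,0,0.01,-0.05,0,1],
    [0,0,0,0.01,-0.05,0,1],
    [0,0,0,0,0,0,1],
    [0,0,0,0,0,0,1]
  ]
}}

```text
time_s: 30.1
eef_pos: [425.5, 80.7, 204.8]
orientation: [0.001, 3.141, 0.001]
contact_force: [-0.0, -0.3, 0.4]
finger_gap: 0.998
```

```bash
python3 st.py;  python3 - <<'E'
from h import *
for c in ['side','top']:
    p=imaging.get_image(c);save(p,c+'6',(100,50,420,320) if c=='side' else None,2 if c=='side' else 1.5);W=cloud(p)
    for g,r in [((445,231),22),((540,233.6),28),((634,236),16),((619,-12),24)]:
        z=W[(abs(W[...,0]-g[0])<35)&(abs(W[...,1]-g[1])<35)]
        s=z[(z[:,2]>35)&(z[:,2]<85)];print(c,len(s),fitc(s,r,g) if len(s) else '',z[:,2].max())
E
```

```text
t 30.1 pos [425.5143  80.7163 204.8289] q [ 0.1873 -0.2057 -0.2023  1.5736  0.0003  0.1879] gap 0.9976917272703664 F [-0.0349 -0.3255  0.3685]
[[-1.      0.0006  0.0005]
 [ 0.0006  1.      0.0004]
 [-0.0005  0.0004 -1.    ]]
side 321 [444.93308487 230.96094163] 103.26490091647646
side 390 [539.60892674 233.97229484] 102.62941759741061
side 212 [634.70951633 236.25117029] 103.07806653753282
side 421 [619.17032118 -10.96217569] 130.91101725277343Traceback (most recent call last):
  File "<stdin>", line 6, in <module>
    return umr_maximum(a, axis, None, out, keepdims, initial, where)
ValueError: zero-size array to reduction operation maximum which has no identity
```

View pics/side6.png

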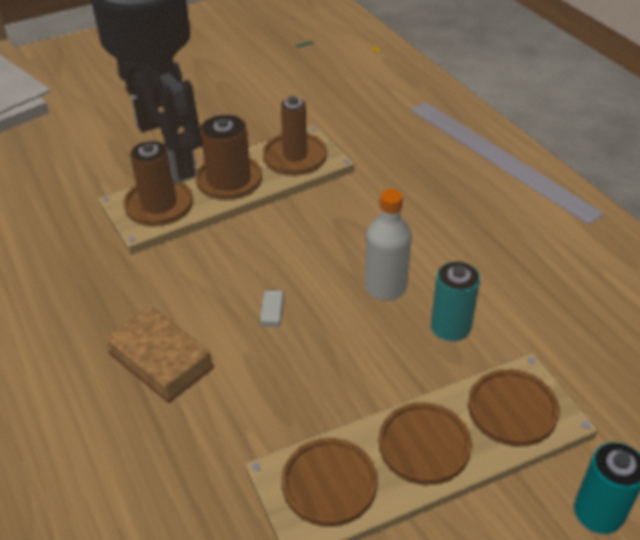

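View pics/top6.png

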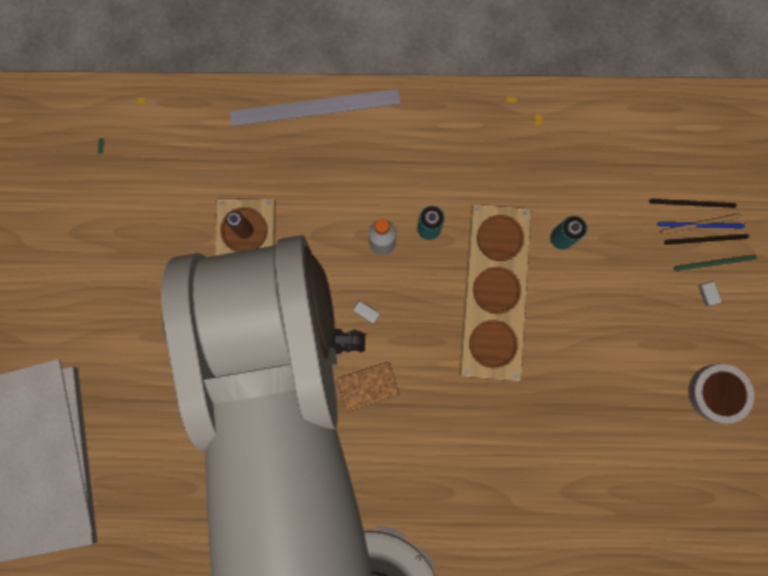

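The side view shows all three drums upright in their dishes: medium at (153,178), large at (226,155), small at (293,128). The glue bottle stands at (388,250), and both turquoise look-alikes are where they were. In the top view the arm hides the near and middle dishes. The robot touches nothing, so I'm handing in.

```bash
python3 -c "
from h import *
print(workorder.close_job())"
```

```text
the job is handed in; nothing more can be done
None
```

All three drums are on the sander's board in reverse order: small in the far dish, large in the middle dish and medium in the near dish. I handed the job in at about 30 s.

- **Placement:** the last side-camera check has each drum upright and within about 1 mm of the dish middle, as measured by the same cameras.
- **Glue bottle:** it still stands within about 1 mm of where it was, and both turquoise look-alikes were left alone.
- **Contact:** the tool force never read above about 6 N, and the gripper was open and clear of everything at the end.
- **Failed check:** the final top-camera measurement did not work because the arm hid the near and middle dishes, so those two rest on the side camera alone. The two cameras disagreed with each other by up to about 3 mm in y.

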